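Close the tip box and push its drawer home

TASK

The open pipette-tip box stands in the pulled-out drawer of the small white cabinet: with the fingertips, push the box's hinged lid over so that it is shut, then gently push the drawer's front until the drawer is fully home in the cabinet. Everything is only pushed: do not pick up the box or anything else, and leave the things standing round about where they are.

Things in the scene. Friction and masses are not known exactly. Their poses are not given: they have to be found in the camera images.
- tip_cabinet: fixed white sleeve cabinet, 140 deep (its +x) x 136 wide x 118 mm high, open at the front. Origin on the worktop under the middle of its open front edge; +x points into the cabinet, +y to its left side
- drawer_face (a point): middle of the upper part of the drawer's flat grey front panel (134 wide, from 9 to 113 mm above the worktop, 10 mm thick), on its outer face, 80 mm above the worktop; same axes as the cabinet, push along +x. A finger lip, 70 mm wide, sticks out 10 mm from the panel 36 mm above the worktop. When the drawer is home this point is 10 mm in front of the cabinet's open edge
- tip_drawer (a joint): how far the drawer is out (m): 0 fully home, 0.15 the most; it starts about 0.14 out. It slides along the cabinet's x with about 1.2 N of friction and stays where it is left
- box_center (a point): centre of the lower part of the tip box, 25 mm above its foot. The clear box with coloured band is loose in the drawer, with a few mm of play; lower part 84 x 120 mm, 49 mm high, foot 15 mm above the worktop. The box's own +x points to the hinge side (the cabinet's left, +y), its long side lies along the drawer
- lid_edge (a point): point on the lid's flat top, mid-length, 12 mm from the free edge. Its +z points out of the lid's top, +x from free edge to hinge. Lid: 84 (hinge to free edge) x 120 (along the hinge) x 29 mm deep. Open, the top stands upright facing the cabinet's left, this point 136 mm above the worktop and 28 mm left of the hinge; shut, it is level, 93 mm above the worktop
- tip_box_lid (a joint): lid angle (rad): 0 shut, 1.605 fully open, leaning at its stop. The hinge runs along the drawer on the box's left (+y of the cabinet) upper edge, 64 mm above the worktop and 42 mm from the box's middle. The hinge is light and damped: pushed back past about 1.2 rad the lid sinks shut of itself in several seconds; it may also be pushed all the way down
- rack: bystander: dark cooler rack with microtubes, 59 x 105 x 41 mm; origin under its middle
- timer: bystander: white bench timer, 62 x 62 x 19 mm; origin under its middle
- tube_rack: bystander: empty lattice tube rack, 74 x 142 x 62 mm; origin under its middle
- tape: bystander: roll of tape lying flat, 84 mm across, 19 mm high; origin under its middle
- marker: bystander: marker pen lying on the worktop, 137 mm long, 13 mm thick; origin under its middle
There are look-alikes about, which are no part of the job. What is shaped like the tip_cabinet but green is not meant.

How it is judged:
By the outcome, as a careful person would: the job done as asked, in the order asked, and still so for the second after the job is handed in, with the robot touching nothing.
It also fails if it takes over 51 s, if anything falls off the work surface, if the arm or the gripper's body presses on something with over 40 N, if the wrist force passes 120 N, or if a joint passes its speed limit or range.

ROBOT

A 6-joint arm with a two-finger parallel gripper is mounted at the origin on the work surface; the furniture and walls round the work are solid. World frame = base frame: x ahead of the robot, y to its left, z up, the work surface at z = 0. Lengths are in mm, angles in rad, forces in N, time in s.
With the tool pointing down it reaches from about 300 to 875 mm from the base axis. Payload 6.4 kg.
Tool frame: the origin (TCP) lies midway between the tips of the shut fingers; the grasp point (between the pads) lies 19 mm behind it (manip.tcp_to_grasp is the distance from the TCP to the grasp point, in mm); z points along the fingers, y is the direction in which the jaws open and shut (so a half turn about z gives the same grasp; the last joint's range is limited). The gripper opens to 85 mm and grips with 20 to 120 N. Pads are 22 mm wide; open, the fingers measure 114 mm over their backs; the gripper's body (76 mm by 85 mm) begins 54 mm behind the grasp point. The pads swing forward as they close: fully open they stand 13 mm farther back than shut.
Start: joints at [0.911, 0.181, 1.607, -0, 1.354, -0.206], TCP at [252.062, 516.823, 231.288] pointing down, gripper open.
Joint ranges: [-2.99, 2.99], [-0.89, 2.07], [0.3, 2.58], [-1.14, 4.28], [0, 2.63], [-3.12, 3.12]. Speed limits (rad/s): [2.57, 2.57, 3.01, 3.14, 3.14, 3.14].

INTERFACE

Orientations are given as a unit quaternion [w, x, y, z].
In Python, from bench import manip gives the robot as it stands.
- The arm moves only by the shell command python3 -m handwheel 'ROWS' [OPENING] [FORCE]. ROWS is JSON, a list of rows, each an object with "delta_pos": the shift along the tool's x, y, z in cm, a list of three; "rot": the turn, a rotation vector about the tool's x, y, z in degrees, a list of three. A call has 1 to 12 rows; each row is the pose to reach, as a shift and turn from the pose commanded when the call began, along the tool's axes at that moment; what a row does not reach only later rows make up. A row lasts 1/12 s, in which the tool goes at most 41.7 mm and 7.16 degrees, less where a joint would pass 70% of its speed; a pose out of reach is approached as far as the arm can. A call with a gripper value outside its range is refused whole. OPENING is the opening, from 0 (shut) to 1 (fully open), set as the call begins (- or left out, the last holds). The fingers move at their own pace and stop on an object; FORCE is the grip in N (left out, the last holds). Time passes only in rows, so rows that repeat a pose let the fingers close. It gives the time, the measured TCP pose, the force and the opening at its end, in the units of the state.
- manip.read_state(): the state, without advancing time (a new reading comes with each control period).
- manip.camera(name): name is "side" or "top"; returns (picture, depth): 384x512x3 uint8, blue, green, red; 384x512 float32, mm along the optical axis (not along the pixel's ray), 0 where there is no reading.
- manip.camera_model(name): a dict with "vfov" (degrees; the focal length in pixels is half the picture's height over the tangent of half this angle, whatever the lens; pixels are square), "cx", "cy" (the principal point, pixels), "world_from_camera" (4x4, takes a point from camera to world coordinates). Camera axes: x right, y up, looking along -z (the intrinsics and any distortion apply to the point x, -y, -z); pixel columns grow to the right and rows downward; lengths in mm; the calibration is good to about 2 mm. A picture is of the moment at which its call begins. camera_model takes no time and is no camera call.
- manip.hand_in(): hands the job in, once; it reports no verdict.
Trained networks look in the newest picture that a camera, given by its name, has taken for a name from the list of things; names that differ only in an ending like _2 or _b are one class to them, and where a whole thing is asked for, a point or a joint stands for the part that bears it (a point fixed in the world has none). Each returns a list of dicts, best first, with "score" (0 to 1); they miss things now and then, are a little off and sometimes report something else, mostly with a low value. They report only what shows in the picture. A call takes as long as a camera call. They do not tell look-alikes from the thing itself.
- manip.trace(camera, name): "region" (384x512 bool, what is visible of it) and "uv" ([column, row] in pixels, amid what is visible of it).
The state is a dict: "clock": time; "qpos": joint angles; "dq": joint speeds; "joint_efforts": joint torques, N m; "eef_pos": TCP position; "tcp_rot": TCP orientation; "ft_force": force on the tool from outside, world axes, zero at the start; "moment": the same for the moment, N m; "grip_width": finger opening in mm.
Only numpy, scipy, OpenCV 4.12 (cv2) and the standard library are available. Lean on these libraries where they do the work, as an engineer would, in place of code of your own. Each camera call takes 0.05 s, during which the arm holds its last target.

## Working session

There is one attempt and no reset: what is moved stays moved. The work goes in short steps, Python scripts to look and compute and a shell command to move; the robot and the scene stay as the last step left them, time stands still between calls to the robot, and variables do not carry over. Pictures are saved under pics/ and viewed, and the job is handed in when it is done.

```bash
mkdir -p pics; ls; python3 - <<'E'
from bench import manip
import cv2
for n in("side","top"):
    im,d=manip.camera(n); cv2.imwrite(f"pics/{n}0.png",im)
    import numpy as np; np.save(f"{n}0d.npy",d); 
    m=manip.camera_model(n); print(n,m)
print(manip.read_state())
E
```

```text
pics
side {'vfov': 45.27591844700018, 'cx': 255.45824967677785, 'cy': 192.69119311951607, 'world_from_camera': array([[-7.69503214e-01, -4.29723463e-01,  4.72443170e-01,
         1.10520518e+03],
       [ 6.38615521e-01, -5.24607861e-01,  5.62989172e-01,
         7.35043982e+02],
       [ 5.91774404e-03,  7.34931519e-01,  6.78115509e-01,
         8.98200436e+02],
       [ 0.00000000e+00,  0.00000000e+00,  0.00000000e+00,
         1.00000000e+00]])}
top {'vfov': 44.43598002259202, 'cx': 252.9733888665839, 'cy': 190.83934577266422, 'world_from_camera': array([[ 1.54391955e-02,  9.89403029e-01, -1.44372008e-01,
         3.40507801e+02],
       [-9.99874967e-01,  1.47837700e-02, -5.61160195e-03,
         9.21888971e+01],
       [-3.41777341e-03,  1.44440595e-01,  9.89507571e-01,
         1.58396939e+03],
       [ 0.00000000e+00,  0.00000000e+00,  0.00000000e+00,
         1.00000000e+00]])}
{'clock': 0.1, 'qpos': array([ 9.10687691e-01,  1.81514831e-01,  1.60791293e+00,  3.26974910e-05,
        1.35381139e+00, -2.06300575e-01]), 'dq': array([ 0.00098829, -0.00129183, -0.00275095,  0.00130724, -0.00124639,
       -0.00129043]), 'joint_efforts': array([ 6.88600139e-04, -4.45874834e+01, -3.52237952e+01, -1.77904612e-04,
        4.15454357e-03, -5.52793063e-05]), 'eef_pos': array([251.73441155, 516.40617298, 230.44483458]), 'tcp_rot': array([-3.60073157e-04,  2.24965360e-01,  9.74366414e-01, -7.40501803e-04]), 'ft_force': array([-0.45548317,  0.16623602, -0.53280152]), 'moment': array([ 0.0201073 , -0.03206926, -0.01590314]), 'grip_width': 85.28994255672619}
```

View pics/side0.png

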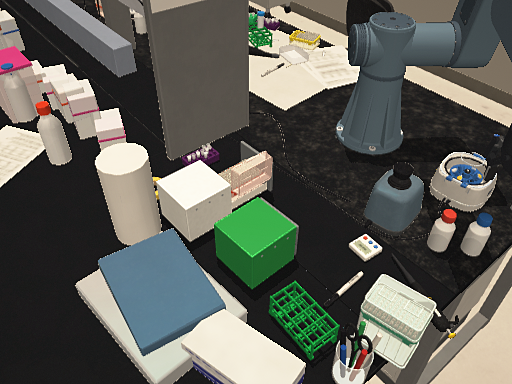

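View pics/top0.png

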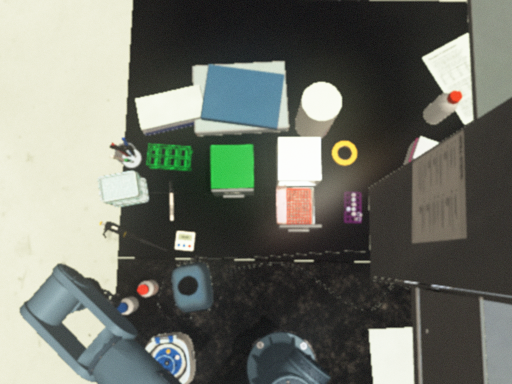

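Candidates for the cabinet are the white one at top px (299,160) and the green one at (232,168). The white one fits: it's white, its drawer is pulled out at (296,205), and the tip box is in it. A second tip-box-like clear box at (124,188) isn't in a drawer. I'll confirm this with a crop.

```bash
cat > h.py <<'E'
import numpy as np,cv2
from bench import manip
def ray(n,d,m):
    H,W=d.shape; f=H/2/np.tan(np.radians(m['vfov']/2))
    v,u=np.mgrid[:H,:W].astype(float)
    x=(u-m['cx'])/f*d; y=-(v-m['cy'])/f*d
    P=np.stack([x,y,-d,np.ones_like(d)],-1)@np.array(m['world_from_camera']).T
    P=P[...,:3]; P[d<=0]=np.nan
    return P
def proj(p,m,H=384):
    f=H/2/np.tan(np.radians(m['vfov']/2))
    c=np.linalg.inv(m['world_from_camera'])@np.r_[p,1]
    return m['cx']+f*c[0]/-c[2], m['cy']-f*c[1]/-c[2]
E
python3 - <<'E'
from h import *
a=cv2.imread("pics/top0.png")[125:245,255:375]; b=cv2.imread("pics/side0.png")[130:250,145:285]
cv2.imwrite("pics/crop0.png",np.hstack([cv2.resize(a,(400,400),interpolation=2),cv2.resize(b,(400,400),interpolation=2)]))
for n in("side","top"):
    d=np.load(n+"0d.npy").astype(float); P=ray(n,d,manip.camera_model(n)); np.save(n+"P.npy",P)
P=np.load("topP.npy")
for u,v in [(300,145),(300,178),(296,205),(296,190),(296,228),(280,205),(316,205),(232,168),(352,207),(344,152),(185,240),(318,100),(360,240)]: print((u,v),P[v,u].round(0))
m=cv2.minAreaRect
# cabinet top
s=(P[...,2]>105)&(P[...,2]<130); 
sub=np.zeros_like(s); sub[125:240,265:335]=1
k=s&sub; n,l,st,c=cv2.connectedComponentsWithStats(k.astype('uint8'))
for i in range(1,n):
    if st[i,4]>15:
        q=P[l==i]; print(st[i],q.mean(0).round(1),m(q[:,:2].astype('float32')), q.min(0).round(),q.max(0).round())
E
```

```text
(300, 145) [705. -48. 115.]
(300, 178) [598. -48. 116.]
(296, 205) [517. -39.  70.]
(296, 190) [567. -39.  67.]
(296, 228) [444. -41.  53.]
(280, 205) [508.  16. 142.]
(316, 205) [ 526. -112.    6.]
(232, 168) [627. 168. 117.]
(352, 207) [ 517. -227.   37.]
(344, 152) [ 711. -210.    0.]
(185, 240) [401. 324.  16.]
(318, 100) [811. -89. 243.]
(360, 240) [ 410. -260.    1.]
[301 125  29   8  58] [757.8 -91.8 116.4] ((761.4335327148438, -96.9749755859375), (91.30349731445312, 22.4638729095459), 89.73430633544922) [ 750. -143.  105.] [773. -51. 129.]
[ 277  137   44   44 1836] [662.  -42.6 119. ] ((662.52880859375, -42.97575378417969), (139.62252807617188, 136.6268310546875), 0.8685402274131775) [ 592. -112.  105.] [732.  26. 129.]
[279 223  43   5 137] [449.2 -44.6 113.4] ((449.67120361328125, -48.52764892578125), (12.55336856842041, 132.2772979736328), 0.8508453965187073) [ 442. -115.  105.] [455.  18. 124.]
```

View pics/crop0.png

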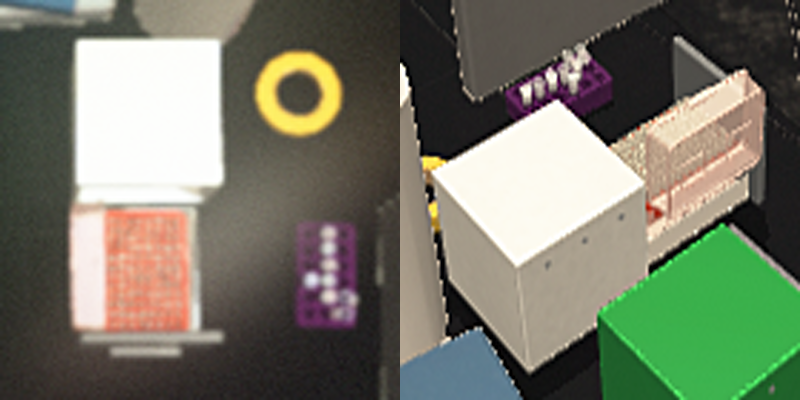

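The crop confirms the white cabinet: its drawer is out towards the robot with the pink tip box in it, and the lid stands up on the left (+y). Next I'll measure the lid, the drawer face and the surrounding clearances.

```bash
python3 - <<'E'
from h import *
for n in("side","top"):
    P=np.load(n+"P.npy")
    s=(P[...,2]>85)&(P[...,2]<160)&(P[...,0]>458)&(P[...,0]<585)&(P[...,1]>-60)&(P[...,1]<70)
    q=P[s]; print(n,len(q),np.percentile(q,[2,10,50,90,98],axis=0).round(0).tolist())
    for z in range(90,160,10):
        w=q[abs(q[:,2]-z)<5]
        if len(w)>5: print(z,len(w),np.percentile(w[:,1],[5,50,95]).round(0),np.percentile(w[:,0],[3,97]).round(0))
    g=(P[...,2]>100)&(P[...,2]<125)&(P[...,1]>90)&(P[...,1]<250)&(P[...,0]>500)&(P[...,0]<720)
    print('green',np.percentile(P[g],[2,98],axis=0).round(0).tolist())
P=np.load("topP.npy")
# edges of cabinet top for yaw: left/right sides
s=(P[...,2]>112)&(P[...,2]<124)
q=P[125:190,265:335][s[125:190,265:335]]; q=q[(q[:,0]<735)&(q[:,0]>585)]
rows=[(x,q[abs(q[:,0]-x)<4][:,1].min(),q[abs(q[:,0]-x)<4][:,1].max()) for x in range(605,725,10)]
r=np.array(rows);print(np.degrees(np.arctan(np.polyfit(r[:,0],r[:,1:],1)[0])), r[:,1:].mean(0))
q=P[215:235,265:335].reshape(-1,3); q=q[(q[:,2]>100)&(q[:,2]<125)]
print('panel fit deg',-np.degrees(np.arctan(np.polyfit(q[:,1],q[:,0],1)[0])), q.mean(0))
S=manip.camera_model("side")
E
```

```text
side 983 [[460.0, -0.0, 87.0], [472.0, 5.0, 95.0], [524.0, 25.0, 130.0], [569.0, 28.0, 147.0], [572.0, 29.0, 150.0]]
90 99 [ 6. 25. 28.] [463. 572.]
100 101 [ 4. 26. 28.] [463. 572.]
110 113 [ 4. 26. 29.] [463. 572.]
120 110 [ 7. 26. 29.] [463. 571.]
130 119 [ 7. 26. 29.] [465. 572.]
140 232 [ 4. 22. 29.] [462. 571.]
150 209 [-0.  9. 28.] [465. 566.]
green [[557.0, 106.0, 103.0], [703.0, 239.0, 121.0]]
top 366 [[459.0, 1.0, 122.0], [470.0, 3.0, 143.0], [514.0, 14.0, 147.0], [560.0, 26.0, 152.0], [570.0, 29.0, 154.0]]
120 8 [27. 27. 28.] [473. 494.]
140 94 [ 7. 19. 29.] [459. 570.]
150 259 [ 1. 13. 29.] [461. 566.]
green [[556.0, 105.0, 110.0], [701.0, 237.0, 124.0]]
[2.07430749 2.05547825] [-109.82672554   23.25842552]
panel fit deg -0.41696329961790163 [449.26376376 -40.51893276 112.41275072]
```

```bash
cat >> h.py <<'E'
from scipy.spatial.transform import Rotation as R
def go(target,yaw=None):
    s=manip.read_state(); q=s['tcp_rot']; r=R.from_quat([q[1],q[2],q[3],q[0]])
    d=r.inv().apply(np.array(target)-s['eef_pos'])/10
    out=d.round(2)
    # desired: tool x=(-cos yaw,-sin yaw,0), z down
    y=np.radians(1.5 if yaw is None else yaw); c,sn=np.cos(y),np.sin(y)
    D=R.from_matrix(np.array([[-c,sn*-1*-1,0],[-sn,c*1,0],[0,0,-1]]).astype(float)) if False else R.from_matrix(np.column_stack([[-c,-sn,0],[-sn,c,0],[0,0,-1]]))
    print("delta cm",out,"rot deg",np.degrees((r.inv()*D).as_rotvec()).round(1),"dist",np.linalg.norm(d).round(1),"eef",s['eef_pos'].round(1),"F",s['ft_force'].round(1),"t",s['clock'])
E
python3 -c "
from h import *
go([512,90,215])"
```

```text
delta cm [-42.09 -26.91   1.57] rot deg [ -0.1  -0.  -27.5] dist 50.0 eef [251.7 516.4 230.4] F [-0.5  0.2 -0.5] t 0.1
```

```bash
python3 -m handwheel '[{"delta_pos":[-2,-1.3,0],"rot":[0,0,-2]},{"delta_pos":[-5.5,-3.5,0],"rot":[0,0,-6]},{"delta_pos":[-9,-5.8,0],"rot":[0,0,-11]},{"delta_pos":[-12.5,-8,0],"rot":[0,0,-16]},{"delta_pos":[-16,-10.2,0],"rot":[0,0,-21]},{"delta_pos":[-19.5,-12.5,0],"rot":[0,0,-25]},{"delta_pos":[-23,-14.7,0],"rot":[0,0,-27.5]},{"delta_pos":[-26.5,-17,0],"rot":[0,0,-27.5]},{"delta_pos":[-30,-19.2,0.5],"rot":[0,0,-27.5]},{"delta_pos":[-33.5,-21.4,1],"rot":[0,0,-27.5]},{"delta_pos":[-37,-23.7,1.5],"rot":[0,0,-27.5]},{"delta_pos":[-39.5,-25.3,1.5],"rot":[0,0,-27.5]}]' 0 20; python3 -c "
from h import *
go([512,85,128])"
```

```text
clock: 1.1
eef_pos: [496.6, 113.2, 215.1]
tcp_rot: [-0.001, -0.012, 1.0, -0.0]
ft_force: [0.1, -0.7, -0.0]
grip_width: 0.0
delta cm [-1.48 -2.85  8.71] rot deg [-0.  -0.1 -0.1] dist 9.3 eef [496.6 113.2 215.1] F [ 0.1 -0.7 -0. ] t 1.1
```

```bash
python3 -m handwheel '[{"delta_pos":[-0.7,-1.2,1],"rot":[0,0,0]},{"delta_pos":[-1.4,-2.9,3],"rot":[0,0,0]},{"delta_pos":[-1.5,-2.9,5.5],"rot":[0,0,0]},{"delta_pos":[-1.5,-2.9,7.5],"rot":[0,0,0]},{"delta_pos":[-1.5,-2.9,8.7],"rot":[0,0,0]},{"delta_pos":[-1.5,-2.9,8.7],"rot":[0,0,0]}]'; python3 - <<'E'
from h import *
im,d=manip.camera("side"); cv2.imwrite("pics/side1.png",cv2.resize(im[90:260,140:380],(800,567),interpolation=2))
go([512,40,128])
E
```

```text
clock: 1.6
eef_pos: [509.1, 88.3, 125.8]
tcp_rot: [-0.003, -0.013, 1.0, 0.0]
ft_force: [-0.7, -0.5, -0.9]
grip_width: -0.0
delta cm [-0.03 -4.83 -0.03] rot deg [ 0.  -0.2  0. ] dist 4.8 eef [510.4  88.3 127.8] F [-0.2  0.1  0.7] t 1.65
```

View pics/side1.png

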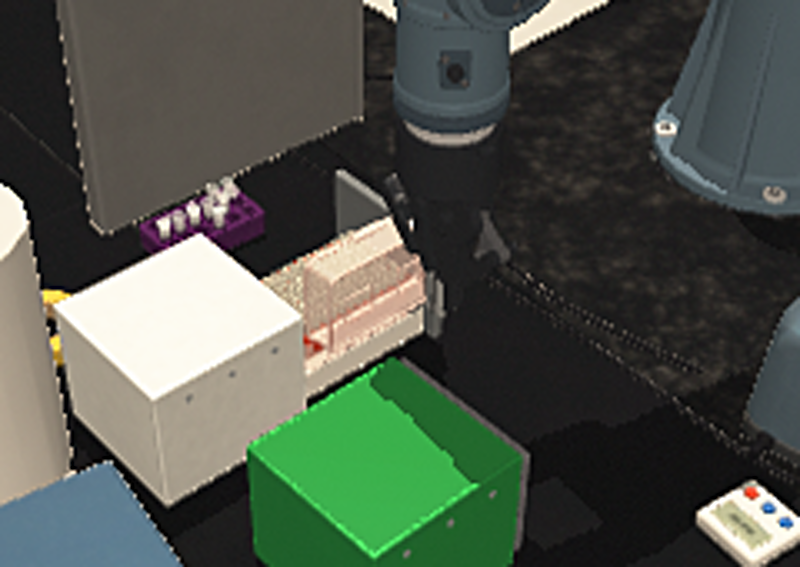

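The gripper (px ~440,230 in the crop) is clear on the lid's left side. I'll push along −y.

```bash
python3 -m handwheel '[{"delta_pos":[0,-1,0],"rot":[0,0,0]},{"delta_pos":[0,-2,0],"rot":[0,0,0]},{"delta_pos":[0,-3,0],"rot":[0,0,0]},{"delta_pos":[0,-3.8,0],"rot":[0,0,0]},{"delta_pos":[0,-4.4,0],"rot":[0,0,0]},{"delta_pos":[0,-5,0],"rot":[0,0,0]},{"delta_pos":[0,-5.5,0],"rot":[0,0,0]},{"delta_pos":[0,-6,0],"rot":[0,0,0]},{"delta_pos":[0,-6.5,0],"rot":[0,0,0]},{"delta_pos":[0,-7,0],"rot":[0,0,0]},{"delta_pos":[0,-7.5,0],"rot":[0,0,0]}]'; python3 - <<'E'
from h import *
im,d=manip.camera("side"); cv2.imwrite("pics/side2.png",cv2.resize(im[90:260,140:380],(800,567),interpolation=2))
go([512,-25,128])
E
```

```text
clock: 2.57
eef_pos: [513.9, 12.3, 129.3]
tcp_rot: [-0.0, -0.013, 1.0, 0.0]
ft_force: [-0.4, 0.3, 0.9]
grip_width: -0.0
delta cm [ 0.29 -3.65  0.13] rot deg [-0. -0. -0.] dist 3.7 eef [514.   11.5 129.3] F [ 0.1 -0.9  0.6] t 2.6167
```

View pics/side2.png

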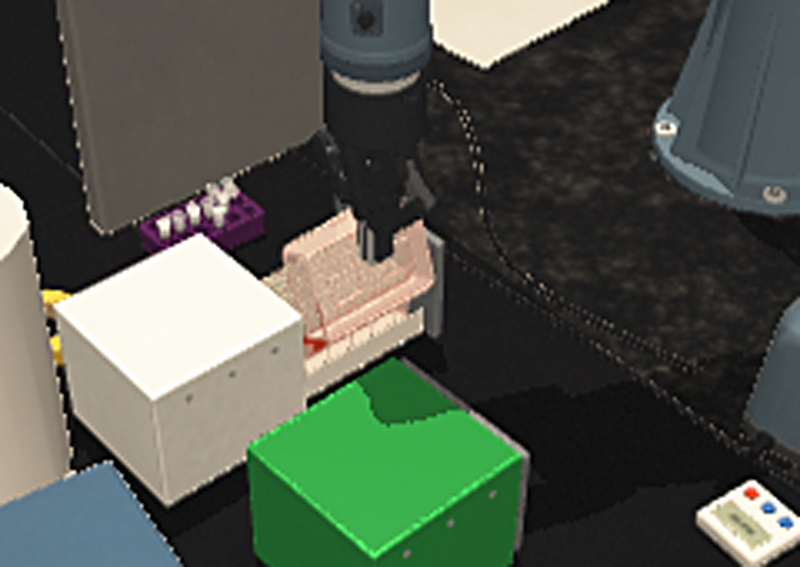

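The lid (crop px ~355,270) is leaning over ahead of the fingertips and the force is tiny, so I'll keep pushing.

```bash
python3 -m handwheel '[{"delta_pos":[0,-0.5,0],"rot":[0,0,0]},{"delta_pos":[0,-1,0],"rot":[0,0,0]},{"delta_pos":[0,-1.5,0],"rot":[0,0,0]},{"delta_pos":[0,-2,0],"rot":[0,0,0]},{"delta_pos":[0,-2.5,0],"rot":[0,0,0]},{"delta_pos":[0,-3,0],"rot":[0,0,0]},{"delta_pos":[0,-3.5,0],"rot":[0,0,0]},{"delta_pos":[0,-4,0],"rot":[0,0,0]},{"delta_pos":[0,-4.5,0],"rot":[0,0,0]},{"delta_pos":[0,-5,0],"rot":[0,0,0]}]'; python3 - <<'E'
from h import *
im,d=manip.camera("side"); cv2.imwrite("pics/side3.png",cv2.resize(im[90:260,140:380],(800,567),interpolation=2))
go([390,-45,150])
E
```

```text
clock: 3.45
eef_pos: [515.2, -37.8, 129.3]
tcp_rot: [0.0, -0.013, 1.0, -0.0]
ft_force: [0.4, 0.6, -0.4]
grip_width: -0.1
delta cm [12.55 -0.31 -2.07] rot deg [-0.  0. -0.] dist 12.7 eef [515.4 -38.6 129.4] F [ 0.6 -0.9 -0.7] t 3.5
```

View pics/side3.png

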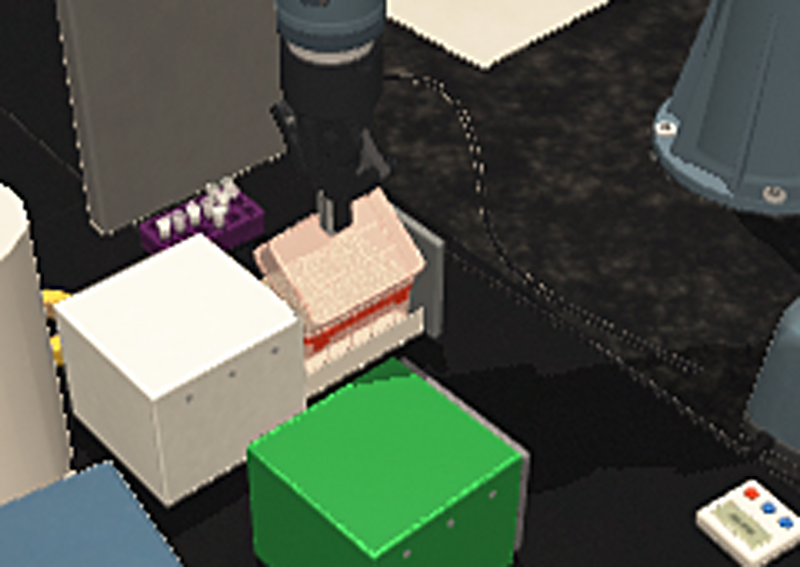

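The lid is at about 45° and past its balance point. I'll back off upwards and towards the robot, and let it sink.

```bash
python3 -m handwheel '[{"delta_pos":[0,0,-1],"rot":[0,0,0]},{"delta_pos":[0.5,0,-3],"rot":[0,0,0]},{"delta_pos":[2.5,0,-4.5],"rot":[0,0,0]},{"delta_pos":[5,-0.3,-4.5],"rot":[0,0,0]},{"delta_pos":[7.5,-0.5,-4.5],"rot":[0,0,0]},{"delta_pos":[10,-0.7,-4.5],"rot":[0,0,0]},{"delta_pos":[12,-0.7,-4.5],"rot":[0,0,0]},{"delta_pos":[13,-0.7,-4.5],"rot":[0,0,0]},{"delta_pos":[13,-0.7,-4.5],"rot":[0,0,0]},{"delta_pos":[13,-0.7,-4.5],"rot":[0,0,0]},{"delta_pos":[13,-0.7,-4.5],"rot":[0,0,0]},{"delta_pos":[13,-0.7,-4.5],"rot":[0,0,0]}]'; python3 - <<'E'
from h import *
im,d=manip.camera("side"); cv2.imwrite("pics/side4.png",cv2.resize(im[90:260,140:380],(800,567),interpolation=2))
P=ray("side",d.astype(float),manip.camera_model("side")); np.save("s4P.npy",P)
go([392,-47,78])
E
```

```text
clock: 4.5
eef_pos: [386.3, -47.8, 174.7]
tcp_rot: [0.0, -0.013, 1.0, -0.0]
ft_force: [0.0, -0.5, 0.1]
grip_width: 0.1
delta cm [-0.58  0.06  9.65] rot deg [-0.  0.  0.] dist 9.7 eef [386.1 -47.7 174.5] F [ 0.6 -0.8 -0.3] t 4.55
```

View pics/side4.png

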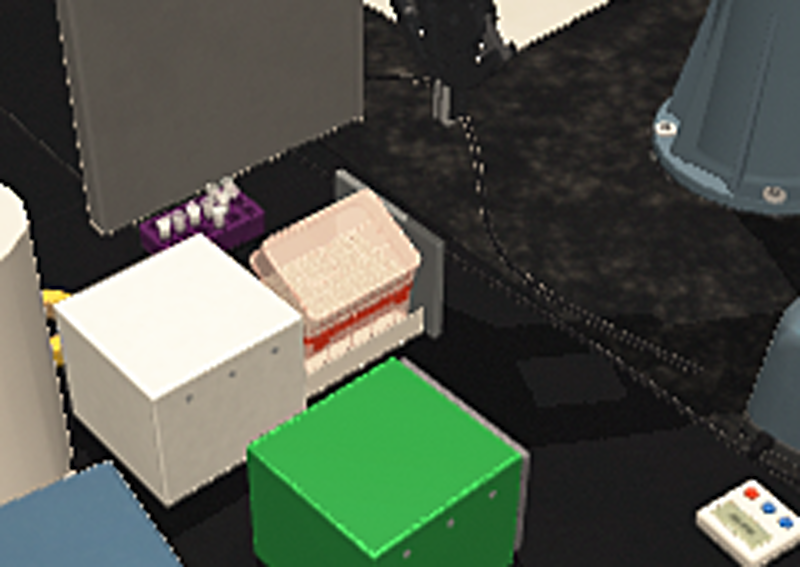

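The lid is sinking. I'll lower the fingers in front of the drawer and wait.

```bash
python3 -m handwheel '[{"delta_pos":[0,0,1],"rot":[0,0,0]},{"delta_pos":[0,0,3],"rot":[0,0,0]},{"delta_pos":[0,0,5],"rot":[0,0,0]},{"delta_pos":[0,0,7],"rot":[0,0,0]},{"delta_pos":[0,0,8.7],"rot":[0,0,0]},{"delta_pos":[0,0,9.4],"rot":[0,0,0]},{"delta_pos":[0,0,9.6],"rot":[0,0,0]},{"delta_pos":[0,0,9.6],"rot":[0,0,0]},{"delta_pos":[0,0,9.6],"rot":[0,0,0]},{"delta_pos":[0,0,9.6],"rot":[0,0,0]},{"delta_pos":[0,0,9.6],"rot":[0,0,0]},{"delta_pos":[0,0,9.6],"rot":[0,0,0]}]'
python3 -m handwheel '[{"delta_pos":[0,0,0],"rot":[0,0,0]},{"delta_pos":[0,0,0],"rot":[0,0,0]},{"delta_pos":[0,0,0],"rot":[0,0,0]},{"delta_pos":[0,0,0],"rot":[0,0,0]},{"delta_pos":[0,0,0],"rot":[0,0,0]},{"delta_pos":[0,0,0],"rot":[0,0,0]},{"delta_pos":[0,0,0],"rot":[0,0,0]},{"delta_pos":[0,0,0],"rot":[0,0,0]},{"delta_pos":[0,0,0],"rot":[0,0,0]},{"delta_pos":[0,0,0],"rot":[0,0,0]},{"delta_pos":[0,0,0],"rot":[0,0,0]},{"delta_pos":[0,0,0],"rot":[0,0,0]}]'
cat > look.py <<'E'
import sys
from h import *
k=sys.argv[1]; 
im,d=manip.camera("side"); a=cv2.resize(im[90:260,140:380],(800,567),interpolation=2); cv2.imwrite(f"pics/side{k}.png",a)
P=ray("side",d.astype(float),manip.camera_model("side"))
s=(P[...,2]>75)&(P[...,2]<150)&(P[...,0]>465)&(P[...,0]<570)&(P[...,1]>-110)&(P[...,1]<15)
q=P[s]
for y in range(-100,11,10):
    w=q[abs(q[:,1]-y)<5]
    if len(w)>5: print(y,len(w),np.median(w[:,2]).round(1),end=' | ')
print(); go([392,-47,78])
E
python3 look.py 5
```

```text
clock: 5.55
eef_pos: [386.0, -47.9, 79.0]
tcp_rot: [0.001, -0.013, 1.0, -0.0]
ft_force: [-0.0, -0.0, 0.3]
grip_width: 0.3
clock: 6.55
eef_pos: [385.4, -47.7, 78.3]
tcp_rot: [-0.0, -0.013, 1.0, 0.0]
ft_force: [-0.6, 0.3, -0.2]
grip_width: -0.1
-80 72 97.6 | -70 93 96.7 | -60 91 96.0 | -50 99 95.3 | -40 93 94.6 | -30 99 94.0 | -20 96 92.8 | -10 118 92.0 | 0 139 84.9 | 
delta cm [-0.66  0.05  0.03] rot deg [-0. -0.  0.] dist 0.7 eef [385.4 -47.7  78.3] F [-0.2  0.4 -0.2] t 6.6
```

View pics/side5.png

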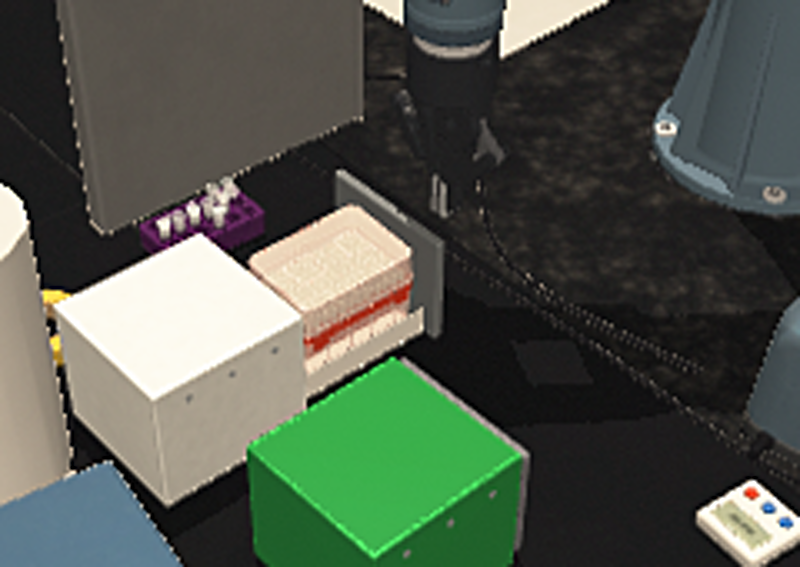

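The slope is still about 0.08 rad, so the lid is nearly shut. I'll wait another second and measure again.

```bash
python3 -m handwheel '[{"delta_pos":[0,0,0],"rot":[0,0,0]},{"delta_pos":[0,0,0],"rot":[0,0,0]},{"delta_pos":[0,0,0],"rot":[0,0,0]},{"delta_pos":[0,0,0],"rot":[0,0,0]},{"delta_pos":[0,0,0],"rot":[0,0,0]},{"delta_pos":[0,0,0],"rot":[0,0,0]},{"delta_pos":[0,0,0],"rot":[0,0,0]},{"delta_pos":[0,0,0],"rot":[0,0,0]},{"delta_pos":[0,0,0],"rot":[0,0,0]},{"delta_pos":[0,0,0],"rot":[0,0,0]},{"delta_pos":[0,0,0],"rot":[0,0,0]},{"delta_pos":[0,0,0],"rot":[0,0,0]}]'
python3 look.py 6
python3 - <<'E'
from h import *
im,d=manip.camera("top"); P=ray("top",d.astype(float),manip.camera_model("top"))
q=P[(P[...,2]>75)&(P[...,2]<150)&(P[...,0]>465)&(P[...,0]<570)&(P[...,1]>-80)&(P[...,1]<-5)]
print(len(q),np.linalg.lstsq(np.c_[q[:,:2],np.ones(len(q))],q[:,2],rcond=None)[0],np.median(q,0))
q=P[210:240,265:335].reshape(-1,3); q=q[(q[:,2]>105)&(q[:,2]<120)]; print(np.percentile(q,[5,95],axis=0))
E
```

```text
clock: 7.6
eef_pos: [385.5, -47.7, 78.3]
tcp_rot: [0.0, -0.013, 1.0, 0.0]
ft_force: [-0.2, -0.0, -0.0]
grip_width: -0.1
-80 83 91.5 | -70 89 91.5 | -60 90 91.1 | -50 85 91.7 | -40 87 91.6 | -30 90 91.5 | -20 94 91.5 | -10 153 90.2 | 0 86 82.6 | 
delta cm [-0.66  0.05  0.03] rot deg [-0. -0. -0.] dist 0.7 eef [385.4 -47.7  78.3] F [-0.  -0.2 -0.7] t 7.65
752 [ 2.65252245e-03 -1.38488681e-03  9.16809630e+01] [520.39437049 -43.26951326  93.04971805]
[[ 442.92624295 -110.73686158  107.44604292]
 [ 453.32193413   14.81761404  117.17261802]]
```

The lid is level at z≈92 over its full width, so it's shut. Now I'll push the drawer.

```bash
python3 -m handwheel '[{"delta_pos":[-1,0,0],"rot":[0,0,0]},{"delta_pos":[-2.2,0,0],"rot":[0,0,0]},{"delta_pos":[-3.2,0,0],"rot":[0,0,0]},{"delta_pos":[-3.9,0,0],"rot":[0,0,0]},{"delta_pos":[-4.2,0,0],"rot":[0,0,0]},{"delta_pos":[-4.5,0,0],"rot":[0,0,0]},{"delta_pos":[-4.8,0,0],"rot":[0,0,0]},{"delta_pos":[-5.2,0,0],"rot":[0,0,0]},{"delta_pos":[-5.6,0,0],"rot":[0,0,0]},{"delta_pos":[-6.1,0,0],"rot":[0,0,0]},{"delta_pos":[-6.6,0,0],"rot":[0,0,0]},{"delta_pos":[-7.1,0,0],"rot":[0,0,0]}]'
python3 look.py 7
```

```text
clock: 8.7
eef_pos: [456.6, -45.7, 78.1]
tcp_rot: [-0.0, -0.013, 1.0, 0.0]
ft_force: [-1.4, 1.6, -0.9]
grip_width: 0.1
-100 27 97.9 | -90 28 107.4 | -80 113 92.4 | -70 109 92.1 | -60 105 92.3 | -50 124 92.7 | -40 116 92.5 | -30 116 92.6 | -20 115 92.1 | -10 166 91.1 | 0 123 87.5 | 10 33 101.9 | 
delta cm [6.58 0.07 0.04] rot deg [-0.   0.1 -0. ] dist 6.6 eef [457.8 -46.   78.5] F [-0.5  0.2  1. ] t 8.75
```

View pics/side7.png

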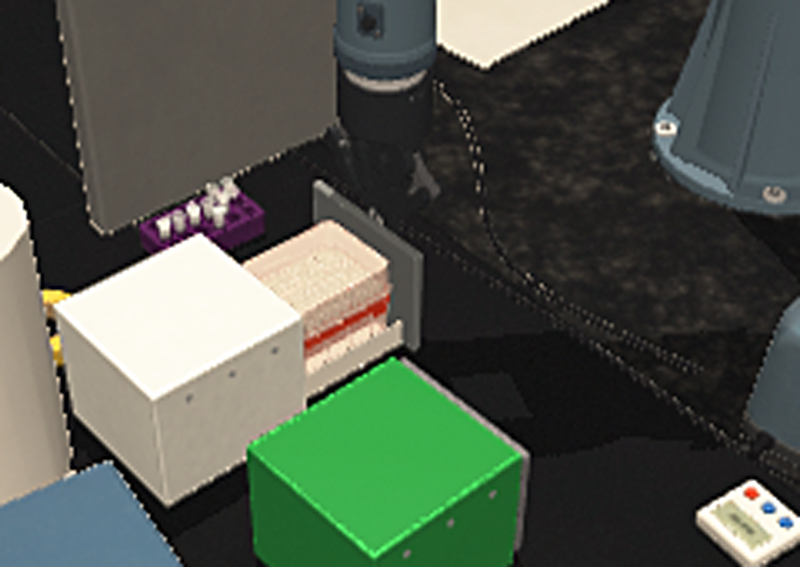

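The drawer is sliding in cleanly and the lid is still shut, so I'll continue.

```bash
python3 -m handwheel '[{"delta_pos":[-0.6,0,0],"rot":[0,0,0]},{"delta_pos":[-1.4,0,0],"rot":[0,0,0]},{"delta_pos":[-2.2,0,0],"rot":[0,0,0]},{"delta_pos":[-3,0,0],"rot":[0,0,0]},{"delta_pos":[-3.8,0,0],"rot":[0,0,0]},{"delta_pos":[-4.6,0,0],"rot":[0,0,0]},{"delta_pos":[-5.4,0,0],"rot":[0,0,0]},{"delta_pos":[-6.2,0,0],"rot":[0,0,0]},{"delta_pos":[-7,0,0],"rot":[0,0,0]},{"delta_pos":[-7.7,0,0],"rot":[0,0,0]},{"delta_pos":[-8.3,0,0],"rot":[0,0,0]},{"delta_pos":[-8.8,0,0],"rot":[0,0,0]}]'
python3 look.py 8
```

```text
clock: 9.75
eef_pos: [545.1, -43.5, 78.3]
tcp_rot: [0.0, -0.013, 1.0, 0.0]
ft_force: [-1.0, -1.6, 1.3]
grip_width: 0.2
-100 28 98.0 | -90 22 105.1 | -80 42 111.2 | -70 39 112.2 | -60 31 110.9 | -50 46 111.6 | -40 54 112.8 | -30 98 121.5 | -20 45 111.0 | -10 49 111.1 | 0 48 109.6 | 10 35 104.0 | 
delta cm [15.4   0.06  0.03] rot deg [-0.   0.1 -0. ] dist 15.4 eef [546.  -43.6  78.6] F [-0.1 -0.7  0.3] t 9.8
```

View pics/side8.png

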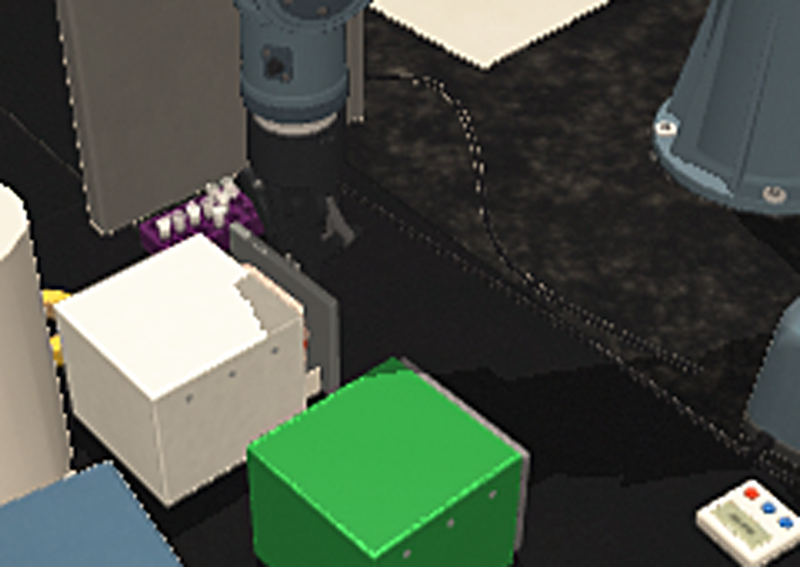

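```bash
python3 -m handwheel '[{"delta_pos":[-0.3,0,0],"rot":[0,0,0]},{"delta_pos":[-0.6,0,0],"rot":[0,0,0]},{"delta_pos":[-0.9,0,0],"rot":[0,0,0]},{"delta_pos":[-1.2,0,0],"rot":[0,0,0]},{"delta_pos":[-1.5,0,0],"rot":[0,0,0]},{"delta_pos":[-1.7,0,0],"rot":[0,0,0]},{"delta_pos":[-1.9,0,0],"rot":[0,0,0]},{"delta_pos":[-2,0,0],"rot":[0,0,0]},{"delta_pos":[-2.1,0,0],"rot":[0,0,0]}]'
```

```text
clock: 10.55
eef_pos: [565.5, -42.9, 78.3]
tcp_rot: [-0.0, -0.013, 1.0, 0.0]
ft_force: [-0.4, 0.6, 2.1]
grip_width: -0.2
```

```bash
python3 -m handwheel '[{"delta_pos":[-0.1,0,0],"rot":[0,0,0]},{"delta_pos":[-0.2,0,0],"rot":[0,0,0]},{"delta_pos":[-0.3,0,0],"rot":[0,0,0]},{"delta_pos":[-0.4,0,0],"rot":[0,0,0]}]'; python3 look.py 9;python3 -m handwheel '[{"delta_pos":[-0.1,0,0],"rot":[0,0,0]},{"delta_pos":[-0.2,0,0],"rot":[0,0,0]}]'
```

```text
clock: 10.88
eef_pos: [569.4, -42.8, 78.3]
tcp_rot: [-0.0, -0.013, 1.0, 0.0]
ft_force: [-1.5, -0.1, 1.4]
grip_width: 0.1
-30 25 108.5 | -20 10 143.1 | 
delta cm [17.77  0.05  0.03] rot deg [ 0.  0. -0.] dist 17.8 eef [569.6 -42.9  78.3] F [-0.3  0.5  0.2] t 10.9333
clock: 11.1
eef_pos: [571.2, -42.8, 78.2]
tcp_rot: [-0.0, -0.013, 1.0, 0.0]
ft_force: [-7.1, -0.7, 4.6]
grip_width: 0.2
```

View pics/side9.png

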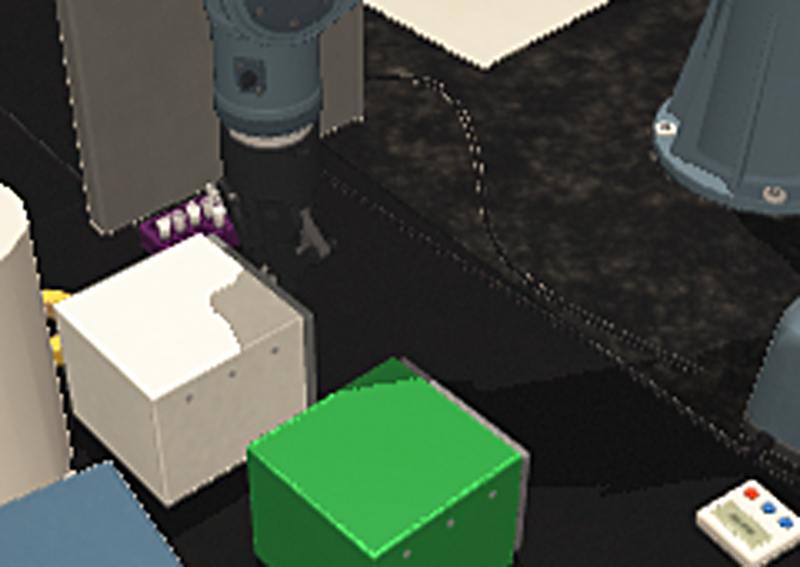

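```bash
python3 -m handwheel '[{"delta_pos":[-0.1,0,0],"rot":[0,0,0]},{"delta_pos":[-0.1,0,0],"rot":[0,0,0]}]'
```

```text
clock: 11.27
eef_pos: [571.1, -42.8, 78.2]
tcp_rot: [-0.002, -0.013, 1.0, 0.0]
ft_force: [-7.6, 0.2, 5.4]
grip_width: 0.2
```

The fingers stopped at x=571.1 with about 7.6 N, so the drawer is on its end stop. I'll back off and check.

```bash
python3 -m handwheel '[{"delta_pos":[0.2,0,0],"rot":[0,0,0]},{"delta_pos":[0.8,0,0],"rot":[0,0,0]},{"delta_pos":[2,0,0],"rot":[0,0,0]},{"delta_pos":[4,0,0],"rot":[0,0,0]},{"delta_pos":[7,0,-2],"rot":[0,0,0]},{"delta_pos":[10,0,-5],"rot":[0,0,0]},{"delta_pos":[13,0,-8],"rot":[0,0,0]},{"delta_pos":[16,0,-11],"rot":[0,0,0]},{"delta_pos":[18,0,-13],"rot":[0,0,0]},{"delta_pos":[19,0,-13],"rot":[0,0,0]},{"delta_pos":[19,0,-13],"rot":[0,0,0]}]'; python3 look.py 10; python3 - <<'E'
from h import *
im,d=manip.camera("top"); cv2.imwrite("pics/top10.png",cv2.resize(im[110:260,100:380],(800,429),interpolation=2)); P=ray("top",d.astype(float),manip.camera_model("top"))
q=P[130:210,265:335].reshape(-1,3); q=q[(q[:,2]>102)&(q[:,2]<125)&(q[:,0]<735)]
for y in (-100,-80,-60,-40,-20,0,15):
    w=q[abs(q[:,1]-y)<4]; print(y,w[:,0].min().round(1),w[:,0].max().round(1))
P=ray("side",manip.camera("side")[1].astype(float),manip.camera_model("side"))
q=P.reshape(-1,3);q=q[(q[:,1]>-115)&(q[:,1]<25)&(q[:,0]>540)&(q[:,0]<600)&(q[:,2]>104)&(q[:,2]<124)]
print('side min x',np.percentile(q[:,0],[0.5,2,5]))
E
```

```text
clock: 12.18
eef_pos: [381.8, -48.0, 209.7]
tcp_rot: [0.002, -0.013, 1.0, -0.001]
ft_force: [0.3, 0.5, -0.1]
grip_width: -0.1

delta cm [-0.93  0.09 13.09] rot deg [-0.1  0.2 -0. ] dist 13.1 eef [382.4 -47.9 208.9] F [1.  0.3 0.1] t 12.2333
-100 583.8 731.7
-80 583.2 731.8
-60 582.5 731.5
-40 580.8 730.9
-20 582.3 730.1
0 581.5 730.7
15 581.5 730.8
side min x [579.97644044 580.8841278  581.87586839]
```

View pics/side10.png

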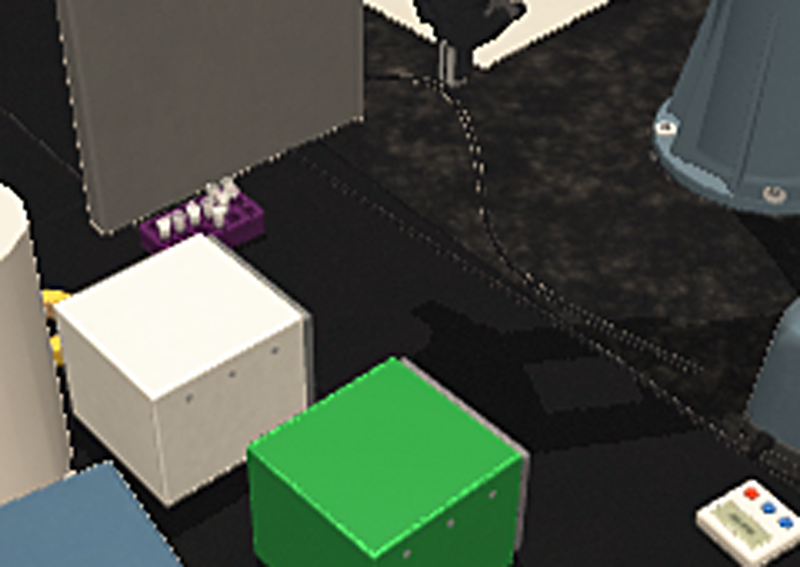

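View pics/top10.png

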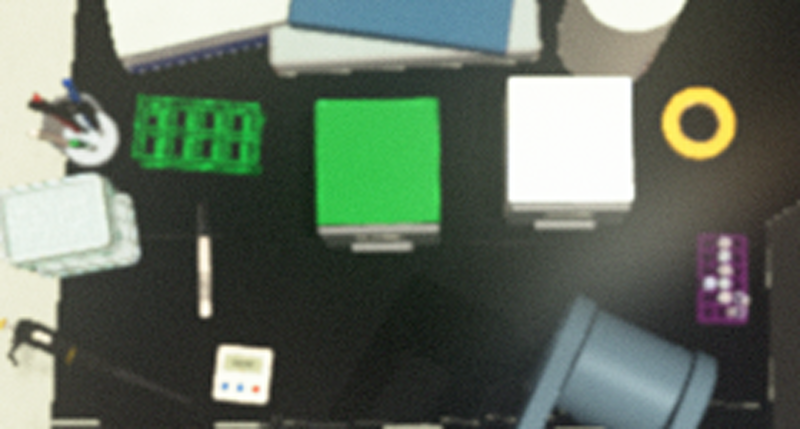

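The drawer face is about 10 mm in front of the cabinet edge (x≈582 against 592), which means fully home. The bystanders haven't moved and the arm is clear, so I'm handing in.

```bash
python3 -c "
from bench import manip
print(manip.hand_in())"
```

```text
the job is handed in; nothing more can be done
None
```

The tip box's lid is shut, the drawer is fully home, and I've handed the job in at about 12 s of the 51 s allowed.

- **Lid:** I pushed it over from the left with the shut fingertips to about 45°, and it sank shut by itself. Before I touched the drawer, its top measured level at about 92 mm from the side camera and 93 mm from the top camera; the target is 93 mm. The cabinet now hides it, so I couldn't measure it again with the drawer home. It was still level about 25 mm into the push, the last time it showed clearly.
- **Drawer:** I pushed the panel above the lip until the fingers stopped, with about 7.6 N along the push. The panel face ended at x≈582 mm and the cabinet's front edge is at about 592 mm, which matches the 10 mm expected when home.
- **Surroundings:** In the last pictures the rack, timer, tube rack, tape and marker looked unmoved. The arm stood clear, touching nothing. No check failed or disagreed.

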